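Raise the telescopic menu-card mast and hold it up

ROBOT

A 6-joint arm with a two-finger parallel gripper is mounted at the origin on the work surface. World frame = base frame: x ahead of the robot, y to its left, z up, the work surface at z = 0. Lengths are in m, angles in rad, forces in N, time in s.
With the tool pointing down it reaches from about 0.425 to 0.95 m from the base axis. Payload 3.5 kg.
Tool frame: the origin (TCP) lies at the very end of the fingers, on their centre line; the grasp point (between the pads) lies 19 mm behind it (ctrl.grip_point_offset is the distance from the TCP to the grasp point, in m); z points along the fingers, y is the line along which they close (so a half turn about z gives the same grasp; the last joint's range is limited). The gripper opens to 85 mm and grips with 20 to 120 N. Pads are 22 mm wide; open, the fingers measure 114 mm over their backs; the gripper's body (76 mm by 85 mm) begins 54 mm behind the grasp point. The pads swing forward as they close: fully open they stand 13 mm farther back than shut.
Start: joints at [1.067, 0.286, 1.577, -0, 1.279, -0.15], TCP at [0.234, 0.633, 0.231] pointing down, gripper open.
Joint ranges: [-2.77, 2.77], [-0.9, 2.22], [0.21, 2.48], [-1.53, 4.67], [0.24, 2.81], [-2.84, 2.84]. Speed limits (rad/s): [2.79, 2.79, 3.14, 3.14, 3.14, 3.14].

INTERFACE

Orientations are given as a unit quaternion [x, y, z, w].
In Python, from plant import telemetry, vision, ctrl gives the robot as it stands.
- The arm moves only by the tool arm_command, never from a script. Its argument "series" is one flat list of numbers, 7 for each row, row after row: the shift along the tool's x, y, z in cm, then the turn, a rotation vector about the tool's x, y, z in degrees, then the closure, from 0 (fully open) to 1 (shut). A call has 1 to 10 rows; each row is the pose to reach, as a shift and turn from the pose commanded when the call began, along the tool's axes at that moment; what a row does not reach only later rows make up. A row lasts 1/12 s, in which the tool goes at most 41.7 mm and 7.16 degrees, less where a joint would pass 70% of its speed; a pose out of reach is approached as far as the arm can. A call with a gripper value outside its range is refused whole. The fingers move at their own pace and stop on an object; "force" is the grip in N (left out, the last holds). Time passes only in rows, so rows that repeat a pose let the fingers close. It gives the time, the measured TCP pose, the force, the opening and the grip force at its end, in the units of the state.
- telemetry.get_state(): the state, without advancing time (a new reading comes with each control period).
- vision.read_camera(name): name is "scene" or "top" or "wrist"; returns a dict with "color" (384x512x3 uint8, blue, green, red), "K" (3x3 intrinsics, pixels), "D" ([k1, k2, p1, p2, k3] as OpenCV has them; the pictures are not rectified), "rvec" (rotation vector, rad) and "tvec" (3), from world to camera coordinates, as OpenCV has them; the wrist camera has in their place "T_tool_cam" (4x4, takes a point from camera to tool coordinates, whose origin is the TCP and whose axes are the flange's). Camera axes: x right, y down, z forward; pixel columns grow to the right and rows downward; lengths in m; the calibration is good to about 2 mm. A picture is of the moment at which its call begins: read the wrist's pose just before it. There is no depth.
- ctrl.sign_off(): hands the job in; it is judged then, once.
The state is a dict: "time": time; "qpos": joint angles; "dq": joint speeds; "joint_efforts": joint torques, N m; "eef_pos": TCP position; "tcp_rot": TCP orientation; "contact_force": force on the tool from outside, world axes, zero at the start; "wrist_torque": the same for the moment, N m; "opening": opening from 0.0 (shut) to 1.0 (fully open); "finger_force": force on a finger pad.
Only numpy, scipy, OpenCV 4.12 (cv2) and the standard library are available. Lean on these libraries where they do the work, as an engineer would, in place of code of your own. Each camera call takes 0.05 s, during which the arm holds its last target. There are 200 camera calls.

TASK

Set up the telescopic card stand on the coffee counter: press its release button so that the mast pops up, then take the clip head and pull the mast straight up, past the first stop, to the second stop where it is fully extended. Keep the foot flat on the counter where it stands and leave the pitcher, paper cup and tamper alone. The mast does not lock and sinks if let go, so finish while still gripping the clip head and holding the mast fully extended.

Things in the scene. Friction and masses are not known exactly. Their poses are not given: they have to be found in the camera images.
- foot (a point): Loose telescopic card stand, about 3 kg; it lifts if the mast is pulled with more than about 30 N. This point: on the mast's axis at the underside of the dark steel foot, a plate 170 x 130 x 14 mm (170 along x, from x = -97 to +73 mm). z is up along the mast; -x points from the mast towards the button.
- rim (a point): Centre of the rim of the stand's fixed aluminium outer tube, 118 mm above the counter, 34 mm across with a black collar 37 mm across; axes as the foot. Beside it, 58 mm from the mast axis along -x, stands a square pod 30 x 30 mm, also 118 mm high, that carries the button; a 16 mm web up to 105 mm high joins the two.
- button_top (a point): Centre of the top face of the steel release button, 23 mm across, on the pod, 128 mm above the counter when up. Pressed straight down: 6 mm travel, 2 N to start, 4.5 N fully down; springs back. After about 4 mm the catch lets go and the inner tube springs up by itself 20 to 40 mm (depending on its weight) and stays there.
- clip_head (a point): Centre of the black clip head on the mast: a block 44 (its x) x 24 (its y) x 34 mm (z) with a card slot along x; axes as the foot. Retracted, its centre is 136 mm above the counter and its underside 1 mm above the tube's rim; once popped up it can be pinched from above across its 24 mm. At the second stop its centre is 256 mm up.
- mast_top (a joint): How far the inner tube (13 mm thick) with the clip head is drawn out of the middle tube, in m: 0 retracted and latched, 0.06 at its end, which is the first stop. Pulling it there takes 1 to 3 N.
- mast_mid (a joint): How far the middle tube (21 mm thick) is drawn out of the outer tube, in m: 0 retracted, 0.06 at its end. It starts to move only once the inner tube is at its end; pulling then takes 4 to 7 N in all until both are at 0.06: the second stop, a hard stop. If let go, the mast sinks.
- button (a joint): Travel of the button in m: 0 up, 0.006 fully down.
- pitcher_mid (a point): Bystander: steel milk pitcher with a handle, 84 mm across, 105 mm high; point on its axis half-way up.
- paper_cup_mid (a point): Bystander: white paper cup, 80 mm across, 90 mm high; point on its axis half-way up.
- tamper_mid (a point): Bystander: steel coffee tamper, 58 mm across, 88 mm high; point on its axis, 40 mm up.
Things that resemble listed ones, but are neither listed nor needed, are in the scene too. Several things look just like the part that bears foot: the one meant starts farthest to the robot's left.

How it is judged:
On the way, in this order (a step that is already met when the one before it is completed fails the run):
1. the button has been pressed and the mast has popped up (value of joint mast_top above 0.012 m), for 0.05 s.
2. the inner tube is pulled to the first stop by the clip head (value of joint mast_top above 0.052 m and contact force between the fingers and mast_top above 1 N), for 0.05 s.
3. the mast is pulled on to the second stop (value of joint each of mast_top, mast_mid above 0.052 m), for 0.2 s.
At the end, for the whole second after the job is handed in: Both tubes are within 8 mm of full extension and at rest, the gripper still holds the clip head, and the foot is flat on the counter (lifted less than 4 mm, tilted less than 0.04 rad) within 40 mm of where it stood (all of step 3 and contact force between the fingers and mast_top above 1 N and velocity of joint mast_mid between -0.01 and 0.01 m/s and height (world z) of foot below 0.004 m and angle between foot's own z axis and vertical below 0.04 rad and distance of foot from where it was at the start of the episode below 0.04 m); the arm keeps its last pose, push and grip.
It fails at once if the stand is lifted or tipped (height (world z) of foot above 0.012 m or angle between foot's own z axis and vertical above 0.12 rad).
It fails at once if a bystander is disturbed (distance of any of pitcher_mid, paper_cup_mid, tamper_mid from where it was at the start of the episode above 0.02 m).
It also fails if it takes over 48 s, if anything falls off the work surface, if the arm or the gripper's body presses on something with over 40 N, if the wrist force passes 120 N, or if a joint passes its speed limit or range.

## Working session

There is one attempt and no reset: what is moved stays moved. The work goes in short steps, Python scripts to look and compute and a tool call to move; the robot and the scene stay as the last step left them, time stands still between calls to the robot, and variables do not carry over. Pictures are saved under pics/ and viewed, at most 10 in all, crops included, and the job is handed in when it is done.

Besides the shell and the picture viewer there is one more tool, called after "Emit:" in YAML: its name, and indented under it one key for each argument. arm_command: Moves the arm, as the interface text tells. Its arguments: {"type":"object","properties":{"series":{"type":"array","items":{"type":"number"}},"force":{"type":"number"}},"required":["series"]}

```bash
mkdir -p pics
cat > h.py <<'E'
import numpy as np, cv2
from scipy.spatial.transform import Rotation as R
from plant import telemetry, vision, ctrl
def shot(n):
    s=telemetry.get_state(); c=vision.read_camera(n)
    if 'rvec' in c and c.get('rvec') is not None:
        Rm=cv2.Rodrigues(np.array(c['rvec'],float))[0]; t=np.array(c['tvec'],float).ravel()
        Rc=Rm.T; o=-Rm.T@t
    else:
        T=np.eye(4);T[:3,:3]=R.from_quat(s['tcp_rot']).as_matrix();T[:3,3]=s['eef_pos']
        T=T@np.array(c['T_tool_cam']);Rc=T[:3,:3];o=T[:3,3]
    c['Rc']=Rc;c['o']=o;c['s']=s
    return c
def ray(c,px):
    p=cv2.undistortPoints(np.array([[px]],float),np.array(c['K'],float),np.array(c['D'],float)).ravel()
    return c['Rc']@np.array([p[0],p[1],1.])
def onz(c,px,z):
    d=ray(c,px); return c['o']+d*(z-c['o'][2])/d[2]
def proj(c,X):
    Rm=c['Rc'].T
    return cv2.projectPoints(np.array([X],float),cv2.Rodrigues(Rm)[0],-Rm@c['o'],np.array(c['K'],float),np.array(c['D'],float))[0].ravel()
def tri(c1,p1,c2,p2):
    d1,d2=ray(c1,p1),ray(c2,p2)
    ab=np.linalg.lstsq(np.c_[d1,-d2],c2['o']-c1['o'],rcond=None)[0]
    a=c1['o']+d1*ab[0];b=c2['o']+d2*ab[1]
    return (a+b)/2,np.linalg.norm(a-b)
E
python3 - <<'E'
from h import *
import pickle
cs={n:shot(n) for n in('scene','top','wrist')}
pickle.dump(cs,open('c0.pkl','wb'))
a=np.hstack([cs['scene']['color'],cs['top']['color']])
cv2.imwrite('pics/scene0.png',cv2.resize(cs['scene']['color'],(768,576)))
cv2.imwrite('pics/top0.png',cv2.resize(cs['top']['color'],(768,576)))
for n in cs: print(n,cs[n]['o'].round(3),cs[n]['Rc'][:,2].round(2))
print({k:np.round(v,3) for k,v in cs['top']['s'].items()})
E
```

```text
scene [ 1.171 -0.165  0.92 ] [-0.6   0.12 -0.79]
top [ 0.456 -0.038  1.46 ] [ 0.05  0.01 -1.  ]
wrist [0.162 0.66  0.372] [ 0.28 -0.1  -0.95]
{'time': np.float64(0.05), 'qpos': array([ 1.067,  0.287,  1.578, -0.   ,  1.279, -0.15 ]), 'dq': array([ 0.001, -0.002,  0.001, -0.   ,  0.002, -0.002]), 'joint_efforts': array([-1.0000e-03, -4.0756e+01, -2.9392e+01, -0.0000e+00,  4.0000e-03,
       -0.0000e+00]), 'eef_pos': array([0.234, 0.633, 0.23 ]), 'tcp_rot': array([ 0.176,  0.984, -0.001, -0.   ]), 'contact_force': array([-0.228, -0.721, -0.376]), 'wrist_torque': array([ 0.01 , -0.033, -0.002]), 'finger_force': np.float64(0.0), 'opening': np.float64(1.003)}
```

View pics/scene0.png

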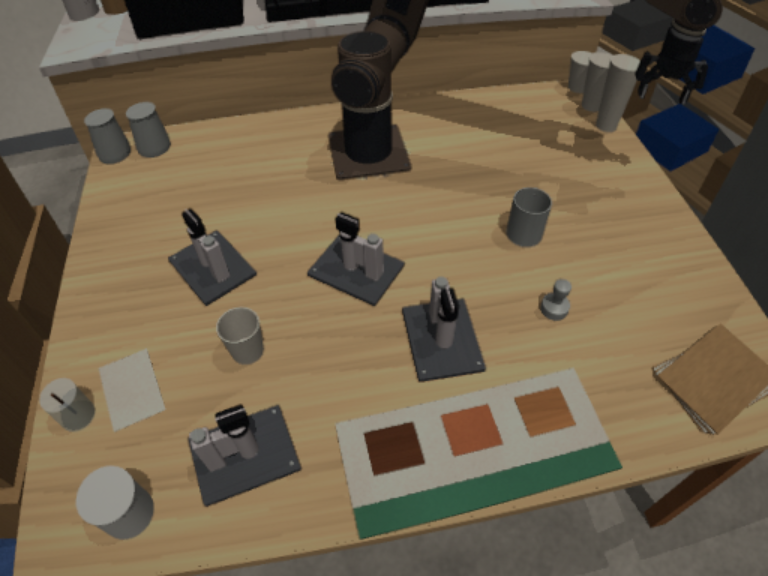

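View pics/top0.png

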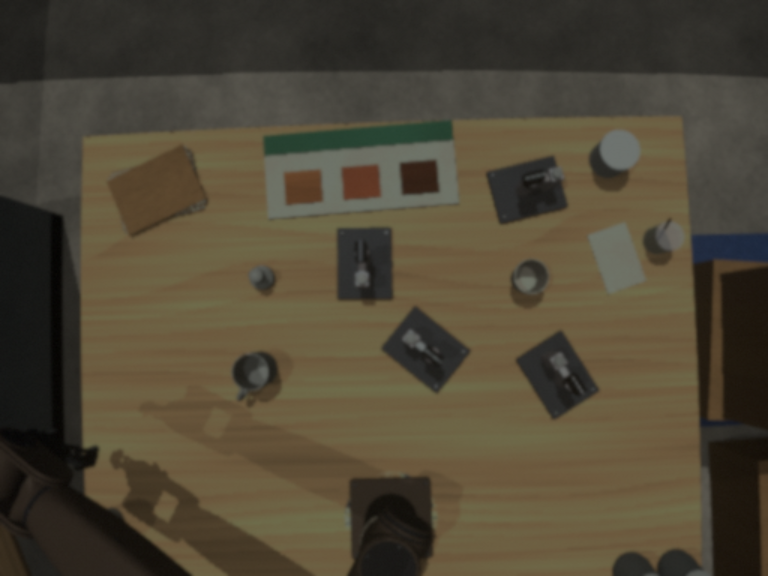

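In the top view (768-wide picture) four stands show, at (365,263), (425,348), (527,188) and (557,374). Robot's left is image left, so (365,263), which is (443,335) in the scene view, is the candidate. I'll confirm it with positions and an enlarged crop.

Run:
```python
from h import *
import pickle
cs=pickle.load(open('c0.pkl','rb'));t=cs['top'];s=cs['scene']
for p in [(365,263),(425,348),(527,188),(557,374)]: print(p,onz(t,np.array(p)/1.5,0.014).round(3))
# foot outline in top: dark & low saturation
g=t['color'].max(2); m=((g<75)).astype(np.uint8)*255
x,y=int(365/1.5),int(263/1.5)
roi=np.zeros_like(m); roi[y-35:y+35,x-28:x+28]=m[y-35:y+35,x-28:x+28]
cn=max(cv2.findContours(roi,0,2)[0],key=cv2.contourArea)
W=np.array([onz(t,q,0.014)[:2] for q in cn[:,0].astype(float)]).astype(np.float32)
r=cv2.minAreaRect(W*1000);print('foot rect mm',r); print(cv2.boxPoints(r).round(0).tolist())
a=cv2.resize(t['color'][130:215,205:285],(560,595),interpolation=2)
b=cv2.resize(s['color'][170:270,255:335],None,fx=5.95,fy=5.95,interpolation=2)
k=cv2.resize(t['color'][130:215,205:285],None,fx=4,fy=4,interpolation=2)
k2=cv2.resize(s['color'][170:270,255:335],None,fx=5.5,fy=5.5,interpolation=2)
H=np.zeros((550,800,3),np.uint8);H[:k.shape[0],:k.shape[1]]=np.clip(k*1.8,0,255);H[:k2.shape[0],340:340+k2.shape[1]]=np.clip(k2*1.5,0,255)
cv2.imwrite('pics/crop0.png',H)
```

```text
(365, 263) [0.604 0.042 0.014]
(425, 348) [ 0.4   -0.093  0.014]
(527, 188) [ 0.772 -0.349  0.014]
(557, 374) [ 0.329 -0.401  0.014]
foot rect mm ((600.69970703125, 43.67031478881836), (127.87584686279297, 175.16189575195312), 88.63291931152344)
[[512.0, -18.0], [687.0, -22.0], [690.0, 106.0], [515.0, 110.0]]
```

View pics/crop0.png

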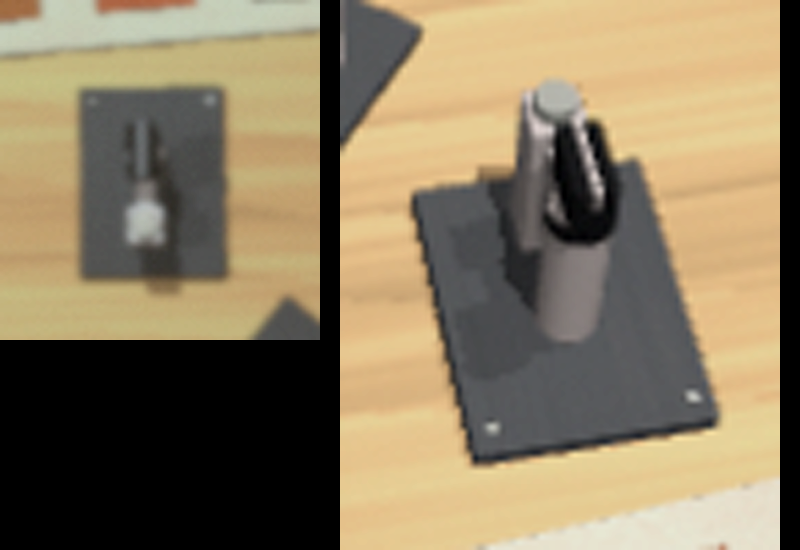

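The crop shows the leftmost stand: the button pod is towards the robot and the clip head is behind it, with the foot about square to world x. The foot rectangle of 175x128 mm agrees with 170x130. Next I triangulate the button and clip, and work out the first move.

```bash
cat >> h.py <<'E'
def goto(p,yaw,tilt=0):
    """shift (cm) and rotvec (deg) in current tool axes to reach p with tool down, tool x at world angle yaw; tilt deg about tool y"""
    s=telemetry.get_state();Rt=R.from_quat(s['tcp_rot'])
    x=np.array([np.cos(yaw),np.sin(yaw),0]);z=np.array([0,0,-1.]);y=np.cross(z,x)
    G=R.from_matrix(np.c_[x,y,z])*R.from_euler('y',tilt,degrees=True)
    sh=Rt.inv().apply(np.array(p)-s['eef_pos'])*100; rv=np.degrees((Rt.inv()*G).as_rotvec())
    print('shift cm',sh.round(2),'turn deg',rv.round(2),'|',np.linalg.norm(sh).round(2)); return sh,rv
E
python3 - <<'E'
from h import *
import pickle
cs=pickle.load(open('c0.pkl','rb'));t=cs['top'];s=cs['scene']
print('button',tri(t,(241.2,183.7),s,(294.5,187.6)))
print('clip',tri(t,(241.2,167),s,(298.6,202.7)))
goto((0.50,0.045,0.27),np.pi-0.024)
E
```

```text
button (array([0.56504438, 0.04418531, 0.13513661]), np.float64(0.001890981809719409))
clip (array([0.61900332, 0.04197757, 0.13820045]), np.float64(0.0006852556711792602))
shift cm [-45.35 -45.91  -3.9 ] turn deg [ -0.1   -0.03 -18.9 ] | 64.65
```

Emit:
arm_command:
  series: [-45.3,-45.9,-3.9,0,0,-18.9,0,-45.3,-45.9,-3.9,0,0,-18.9,0,-45.3,-45.9,-3.9,0,0,-18.9,0,-45.3,-45.9,-3.9,0,0,-18.9,0,-45.3,-45.9,-3.9,0,0,-18.9,0,-45.3,-45.9,-3.9,0,0,-18.9,0,-45.3,-45.9,-3.9,0,0,-18.9,0,-45.3,-45.9,-3.9,0,0,-18.9,0,-45.3,-45.9,-3.9,0,0,-18.9,0,-45.3,-45.9,-3.9,0,0,-18.9,0]

```text
time: 0.98
eef_pos: [0.4054, 0.2524, 0.2565]
tcp_rot: [0.012, 1.0, 0.0, 0.0]
contact_force: [1.5, 0.0, -0.2]
opening: 1.0
finger_force: 0.0
```

Run:
```python
from h import *
goto((0.50,0.045,0.27),np.pi-0.024)
```

```text
shift cm [ -9.94 -20.51  -1.35] turn deg [0.   0.01 0.02] | 22.83
```

Emit:
arm_command:
  series: [-9.9,-20.5,-1.4,0,0,0,0,-9.9,-20.5,-1.4,0,0,0,0,-9.9,-20.5,-1.4,0,0,0,0,-9.9,-20.5,-1.4,0,0,0,0,-9.9,-20.5,-1.4,0,0,0,0,-9.9,-20.5,-1.4,0,0,0,0,-9.9,-20.5,-1.4,0,0,0,0,-9.9,-20.5,-1.4,0,0,0,0,-9.9,-20.5,-1.4,0,0,0,0]

```text
time: 1.73
eef_pos: [0.4988, 0.0476, 0.27]
tcp_rot: [0.012, 1.0, 0.0, -0.001]
contact_force: [-0.2, -0.4, -1.1]
opening: 1.007
finger_force: 0.0
```

Run:
```python
from h import *
import pickle
c=shot('wrist');pickle.dump(c,open('w1.pkl','wb'))
print(c['s']['eef_pos'],c['s']['contact_force'])
cv2.imwrite('pics/w1.png',cv2.resize(c['color'],(768,576)))
for X in [(0.565,0.044,0.128),(0.619,0.042,0.153)]: print(proj(c,X)*1.5)
```

```text
[0.49883277 0.04761419 0.27001485] [-0.24309512 -0.39220509 -1.07025727]
[374.63460644 354.12291981]
[373.69990923 434.0234083 ]
```

View pics/w1.png

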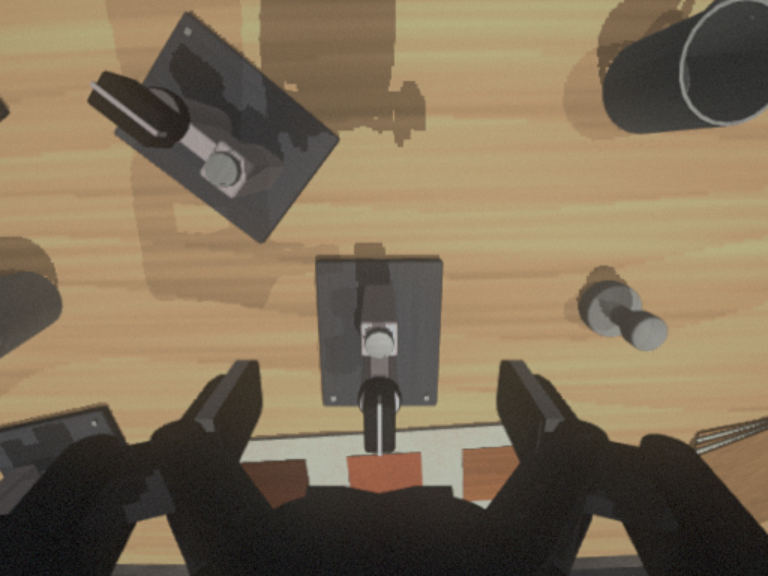

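The wrist view shows the button top at (379,341), the clip head's slot at x≈380 running from rows 390 to 452, and foot edges parallel to the image columns, so the yaw matches. The tamper (right), pitcher and other stands are clear.

Run:
```python
from h import *
import pickle
c=pickle.load(open('w1.pkl','rb'));cs=pickle.load(open('c0.pkl','rb'))
print('btn z.128',onz(c,(379/1.5,341/1.5),.128),'tri scene',tri(c,(379/1.5,341/1.5),cs['scene'],(294.5,187.6)))
for v in(395,452): print('slot ends z.153',onz(c,(380/1.5,v/1.5),.153))
print('foot near corners',[onz(c,(u/1.5,v/1.5),.014).round(4) for u,v in((317,258),(442,257),(324,405),(437,405))])
# tilt +10: tool z direction check
s=c['s'];Rt=R.from_quat(s['tcp_rot'])
for t in(8,-8): print(t,(Rt*R.from_euler('y',t,degrees=True)).as_matrix()[:,2])
```

```text
btn z.128 [0.55404604 0.04762552 0.128     ] tri scene (array([0.55620031, 0.04790474, 0.12352898]), np.float64(0.000657495619785764))
slot ends z.153 [0.58541477 0.04753275 0.153     ]
slot ends z.153 [0.63551129 0.04635526 0.153     ]
foot near corners [array([ 0.5145, -0.0132,  0.014 ]), array([0.5166, 0.1119, 0.014 ]), array([ 0.6842, -0.0173,  0.014 ]), array([0.6875, 0.1101, 0.014 ])]
8 [-0.14021682  0.00391804 -0.99011307]
-8 [ 0.13805095 -0.00268193 -0.9904215 ]
```

Emit:
arm_command:
  series: [-4.8,0,0,0,0,0,1,-4.8,0,3,0,0,0,1,-4.8,0,6,0,0,0,1,-4.8,0,9,0,0,0,1,-4.8,0,12,0,0,0,1,-4.8,0,12,0,0,0,1,-4.8,0,12,0,0,0,1,-4.8,0,12,0,0,0,1,-4.8,0,12,0,0,0,1]
  force: 30

```text
time: 2.53
eef_pos: [0.549, 0.0462, 0.1534]
tcp_rot: [0.011, 1.0, -0.0, 0.002]
contact_force: [0.2, 0.1, 0.5]
opening: 0.004
finger_force: 0.0
```

Run:
```python
from h import *
goto((0.547,0.0475,0.13),np.pi-0.024)
```

```text
shift cm [0.21 0.12 2.34] turn deg [-0.02  0.28  0.06] | 2.36
```

Emit:
arm_command:
  series: [0.1,0.1,1,0,0,0,1,0.1,0.1,2,0,0,0,1,0.1,0.1,2.3,0,0,0,1,0.1,0.1,2.5,0,0,0,1,0.1,0.1,2.7,0,0,0,1,0.1,0.1,2.7,0,0,0,1]

```text
time: 3.03
eef_pos: [0.5462, 0.0469, 0.1236]
tcp_rot: [0.012, 1.0, 0.0, -0.0]
contact_force: [-1.7, 0.8, 3.7]
opening: 0.002
finger_force: 1.6
```

Emit:
arm_command:
  series: [0,0,0.1,0,0,0,1,0,0,0.2,0,0,0,1,0,0,0.2,0,0,0,1]

```text
time: 3.28
eef_pos: [0.5463, 0.0469, 0.122]
tcp_rot: [0.012, 1.0, 0.0, -0.0]
contact_force: [-3.2, 1.3, 5.8]
opening: 0.003
finger_force: 3.0
```

Run:
```python
from h import *
s=shot('scene');print(s['s']['eef_pos'],s['s']['contact_force'])
cv2.imwrite('pics/s2.png',cv2.resize(s['color'][110:290,200:380],(600,600),interpolation=2))
```

```text
[0.54627834 0.04693637 0.12204188] [-3.2403084   1.29930695  5.8390198 ]
```

View pics/s2.png

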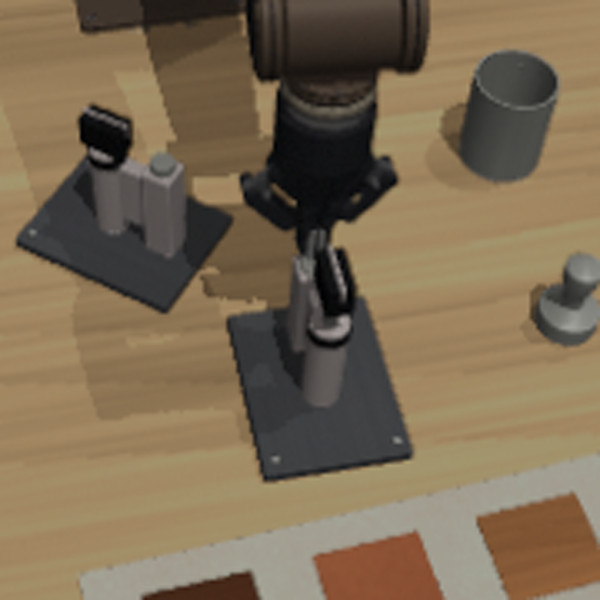

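The mast has popped up: the clip head (crop (337,278)) now stands clear of the collar (328,330), with the inner tube visible between them. I'll retract, open, and look from above.

Emit:
arm_command:
  series: [0.5,0,-2,0,0,0,1,0.5,0,-5,0,0,0,1,0.5,0,-9,0,0,0,0.6,0.5,0,-13,0,0,0,0,0.5,0,-16,0,0,0,0,0.5,0,-16,0,0,0,0,0.5,0,-16,0,0,0,0,0.5,0,-16,0,0,0,0]

```text
time: 4.0
eef_pos: [0.5409, 0.0469, 0.2801]
tcp_rot: [0.012, 1.0, -0.0, -0.001]
contact_force: [-0.8, -0.1, -0.8]
opening: 0.846
finger_force: 0.0
```

Run:
```python
from h import *
import pickle
w=shot('wrist');s=shot('scene');pickle.dump((w,s),open('p3.pkl','wb'))
print(w['s']['eef_pos'],w['s']['contact_force'])
a=cv2.resize(w['color'][190:340,180:320],(560,600),interpolation=2)
b=cv2.resize(s['color'][160:280,250:330],None,fx=3,fy=5,interpolation=2)
b=cv2.resize(s['color'][165:245,275:323],(240,400),interpolation=2)
H=np.zeros((600,800,3),np.uint8);H[:,:560]=a;H[:400,560:]=b
cv2.imwrite('pics/w3.png',H)
for z in (.136,.156,.166,.176): print(z,proj(s,(.6125,.0465,z)), proj(w,(.6125,.0465,z+.017)))
```

```text
[0.54093901 0.04689962 0.28007143] [-0.83360677 -0.10928046 -0.81635077]
0.136 [299.44046161 200.99283742] [252.78495998 246.58745877]
0.156 [300.05940681 196.36406764] [252.8242059  256.02475802]
0.166 [300.37593472 193.99243038] [252.84586825 261.23418707]
0.176 [300.69729601 191.58145364] [252.86908297 266.81723645]
```

View pics/w3.png

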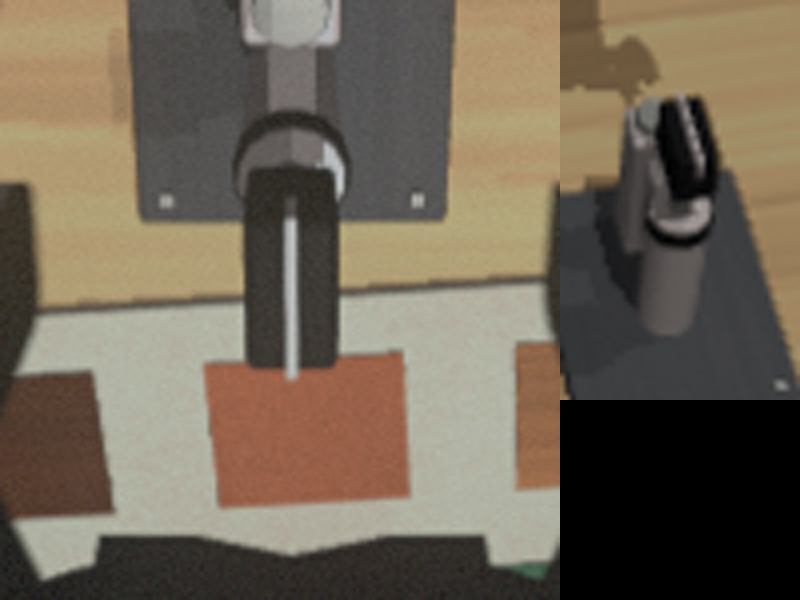

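The wrist crop shows the clip's slot along u≈252.7, rows 239–285, and in the scene the clip's centre is at (300.6,194.6). Together these give a clip centre at z≈0.165, so the pop was about 29 mm. The mast is at (0.6125, 0.0465), consistent with the foot. Now I move above it, descend and grip.

Emit:
arm_command:
  series: [-3.6,0.1,0,0,0,0,0,-7.1,0.1,0,0,0,0,0,-7.1,0.1,1.5,0,0,0,0,-7.1,0.1,5,0,0,0,0,-7.1,0.1,8.5,0,0,0,0,-7.1,0.1,11.5,0,0,0,0,-7.1,0.1,13.4,0,0,0,0,-7.1,0.1,13.4,0,0,0,0,-7.1,0.1,13.4,0,0,0,0]

```text
time: 4.85
eef_pos: [0.6107, 0.0464, 0.1445]
tcp_rot: [0.012, 1.0, 0.0, -0.003]
contact_force: [0.5, 0.8, -0.6]
opening: 1.0
finger_force: 0.0
```

Run:
```python
from h import *
print(telemetry.get_state()['contact_force'])
goto((0.6125,0.0465,0.145),np.pi-0.024)
```

```text
[ 0.47585447  0.80664286 -0.59191944]
shift cm [-0.18  0.02 -0.05] turn deg [ 0.02 -0.34  0.  ] | 0.19
```

Emit:
arm_command:
  series: [-0.1,0,0,0,0,0,0.4,-0.1,0,0,0,0,0,0.6,-0.1,0,0,0,0,0,0.8,-0.1,0,0,0,0,0,1,-0.1,0,0,0,0,0,1,-0.1,0,0,0,0,0,1,-0.1,0,0,0,0,0,1,-0.1,0,0,0,0,0,1]
  force: 45

```text
time: 5.52
eef_pos: [0.6139, 0.0452, 0.148]
tcp_rot: [0.012, 1.0, -0.001, 0.001]
contact_force: [1.1, -5.5, -0.3]
opening: 0.271
finger_force: 49.8
```

Emit:
arm_command:
  series: [0,-0.1,-0.4,0,0,0,1,0,-0.1,-0.8,0,0,0,1,0,-0.1,-1.2,0,0,0,1,0,-0.1,-1.6,0,0,0,1,0,-0.1,-2,0,0,0,1,0,-0.1,-2.4,0,0,0,1,0,-0.1,-2.8,0,0,0,1,0,-0.1,-2.8,0,0,0,1]

```text
time: 6.18
eef_pos: [0.6138, 0.0452, 0.1764]
tcp_rot: [0.012, 1.0, -0.0, 0.001]
contact_force: [3.5, -3.7, -1.9]
opening: 0.273
finger_force: 49.4
```

Emit:
arm_command:
  series: [-0.1,-0.1,-0.4,0,0,0,1,-0.1,-0.1,-0.8,0,0,0,1,-0.1,-0.1,-1.2,0,0,0,1,-0.1,-0.1,-1.6,0,0,0,1,-0.1,-0.1,-2,0,0,0,1,-0.1,-0.1,-2.4,0,0,0,1,-0.1,-0.1,-2.8,0,0,0,1,-0.1,-0.1,-3.2,0,0,0,1,-0.1,-0.1,-3.6,0,0,0,1,-0.1,-0.1,-3.6,0,0,0,1]

```text
time: 7.02
eef_pos: [0.614, 0.0449, 0.2125]
tcp_rot: [0.012, 1.0, 0.001, -0.001]
contact_force: [-0.5, 3.6, -2.6]
opening: 0.276
finger_force: 49.4
```

Emit:
arm_command:
  series: [-0.1,0,-0.4,0,0,0,1,-0.1,0,-0.8,0,0,0,1,-0.1,0,-1.2,0,0,0,1,-0.1,0,-1.6,0,0,0,1,-0.1,0,-2,0,0,0,1,-0.1,0,-2.2,0,0,0,1,-0.1,0,-2.2,0,0,0,1]

```text
time: 7.6
eef_pos: [0.6141, 0.0448, 0.2337]
tcp_rot: [0.012, 1.0, 0.001, -0.002]
contact_force: [-4.6, 3.9, -2.5]
opening: 0.277
finger_force: 49.3
```

Run:
```python
from h import *
s=shot('scene');print(s['s']['eef_pos'],s['s']['contact_force'])
b=cv2.resize(s['color'][130:270,240:360],None,fx=4.2,fy=4.2,interpolation=2)
cv2.imwrite('pics/s4.png',np.clip(b*1.3,0,255).astype(np.uint8))
```

```text
[0.61413067 0.04482428 0.23371799] [-4.61660708  3.90183925 -2.53524305]
```

View pics/s4.png

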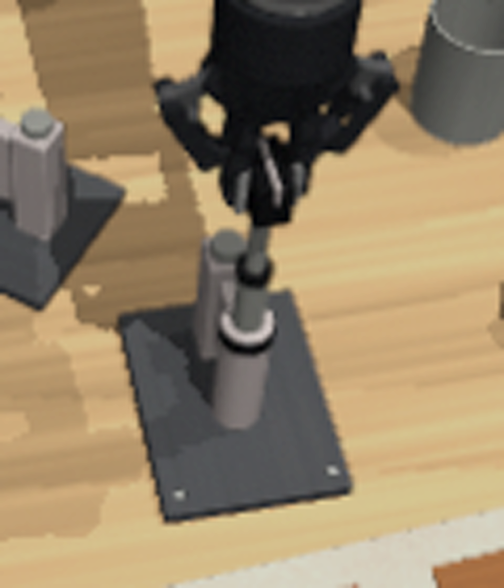

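The middle tube is well out, with its collar at (254,270) above the rim at (247,330). The clip is in the fingers and the foot is flat. I'll creep up to the hard stop, watching the force.

Emit:
arm_command:
  series: [0.1,0,-0.1,0,0,0,1,0.1,0,-0.2,0,0,0,1,0.1,0,-0.3,0,0,0,1,0.1,0,-0.4,0,0,0,1,0.1,0,-0.4,0,0,0,1]

```text
time: 8.07
eef_pos: [0.614, 0.0448, 0.2369]
tcp_rot: [0.012, 1.0, 0.001, -0.001]
contact_force: [-0.5, 4.4, -6.8]
opening: 0.276
finger_force: 48.8
```

Emit:
arm_command:
  series: [0,0,-0.1,0,0,0,1,0,0,-0.2,0,0,0,1,0,0,-0.2,0,0,0,1]

```text
time: 8.32
eef_pos: [0.6138, 0.0448, 0.2369]
tcp_rot: [0.012, 1.0, 0.001, -0.001]
contact_force: [2.3, 5.3, -11.4]
opening: 0.271
finger_force: 48.2
```

The position has stopped at z=0.2369 while the force rises to 11 N, so this is the hard stop. I'll hold, then check.

Emit:
arm_command:
  series: [0,0.1,0,0,0,0,1,0,0.1,0,0,0,0,1,0,0.1,0,0,0,0,1,0,0.1,0,0,0,0,1,0,0.1,0,0,0,0,1,0,0.1,0,0,0,0,1]

```text
time: 8.82
eef_pos: [0.6136, 0.0448, 0.237]
tcp_rot: [0.012, 1.0, -0.0, -0.001]
contact_force: [3.7, 1.9, -21.9]
opening: 0.276
finger_force: 46.7
```

Run:
```python
from h import *
s=shot('scene');print(s['s']['eef_pos'],s['s']['contact_force'])
b=cv2.resize(s['color'][130:270,240:360],None,fx=4.2,fy=4.2,interpolation=2)
cv2.imwrite('pics/s5.png',np.clip(b*1.3,0,255).astype(np.uint8))
for z in(.256,.178,.118): print(z,(proj(s,(.6125,.0465,z))-[240,130])*4.2)
```

```text
[0.61364034 0.04483837 0.23704246] [  3.67118435   1.85201824 -21.92292992]
0.256 [266.50975639 171.2039258 ]
0.178 [255.20105961 256.59672364]
0.118 [247.37572261 315.13782294]
```

View pics/s5.png

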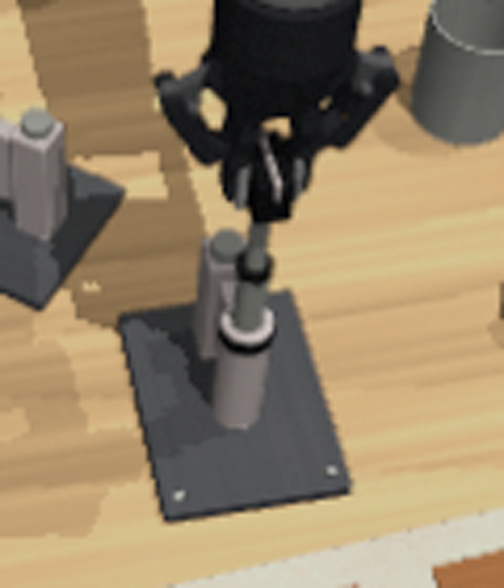

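The mast is fully extended and the foot is flat, and the clip sits at (268,175), as projected for z=0.256. The pull has crept up to 22 N, so I'll ease it off.

Emit:
arm_command:
  series: [0,0,0.2,0,0,0,1,0,0,0.2,0,0,0,1,0,0,0.2,0,0,0,1,0,0,0.2,0,0,0,1]

```text
time: 9.2
eef_pos: [0.6138, 0.0449, 0.237]
tcp_rot: [0.012, 1.0, -0.0, -0.001]
contact_force: [0.1, 0.6, -19.6]
opening: 0.275
finger_force: 47.0
```

Emit:
arm_command:
  series: [0,0,0,0,0,0,1,0,0,0,0,0,0,1,0,0,0,0,0,0,1,0,0,0,0,0,0,1,0,0,0,0,0,0,1,0,0,0,0,0,0,1]

```text
time: 9.7
eef_pos: [0.6139, 0.045, 0.2371]
tcp_rot: [0.012, 1.0, -0.0, -0.001]
contact_force: [0.2, -2.7, -20.6]
opening: 0.278
finger_force: 46.8
```

Emit:
arm_command:
  series: [0,0,0.2,0,0,0,1,0,0,0.2,0,0,0,1,0,0,0.2,0,0,0,1,0,0,0.2,0,0,0,1,0,0,0.2,0,0,0,1,0,0,0.2,0,0,0,1,0,0,0.2,0,0,0,1,0,0,0.2,0,0,0,1]

```text
time: 10.37
eef_pos: [0.6141, 0.045, 0.2369]
tcp_rot: [0.012, 1.0, -0.0, -0.0]
contact_force: [-4.2, -2.4, -13.0]
opening: 0.276
finger_force: 47.7
```

Emit:
arm_command:
  series: [0,0,0,0,0,0,1,0,0,0,0,0,0,1,0,0,0,0,0,0,1,0,0,0,0,0,0,1,0,0,0,0,0,0,1,0,0,0,0,0,0,1,0,0,0,0,0,0,1,0,0,0,0,0,0,1,0,0,0,0,0,0,1,0,0,0,0,0,0,1]

```text
time: 11.2
eef_pos: [0.6141, 0.045, 0.237]
tcp_rot: [0.012, 1.0, -0.0, -0.0]
contact_force: [-4.4, -2.2, -12.7]
opening: 0.274
finger_force: 47.7
```

The pull is steady at about 13 N, well under the 30 N that would lift the stand, and the pose is at rest. I'm handing in.

```bash
python3 -c "
from plant import ctrl
print(ctrl.sign_off())"
```

```text
the job is handed in; nothing more can be done
None
```

The job is handed in (no verdict came back): the leftmost stand's button was pressed, the mast popped up and was pulled to the second stop, and the gripper still holds the clip head there with a steady pull of about 13 N, the foot flat and no bystander touched.

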